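Hang the bracket on the slotted upright and lock it

ROBOT

A 6-joint arm with a two-finger parallel gripper is mounted at the origin on the work surface. World frame = base frame: x ahead of the robot, y to its left, z up, the work surface at z = 0. Lengths are in m, angles in rad, forces in N, time in s.
With the tool pointing down it reaches from about 0.225 to 0.875 m from the base axis. Payload 3.4 kg.
Tool frame: the origin (TCP) lies midway between the tips of the shut fingers; the grasp point (between the pads) lies 19 mm behind it; z points along the fingers, y is the line along which they close (so a half turn about z gives the same grasp; the last joint's range is limited). The gripper opens to 85 mm and grips with 20 to 120 N. Pads are 22 mm wide; open, the fingers measure 114 mm over their backs; the gripper's body (76 mm by 85 mm) begins 54 mm behind the grasp point. The pads swing forward as they close: fully open they stand 13 mm farther back than shut.
Start: joints at [1.129, 0.276, 1.505, -0, 1.361, -0.121], TCP at [0.181, 0.546, 0.231] pointing down, gripper open.
Joint ranges: [-2.89, 2.89], [-0.75, 2.08], [0.22, 2.7], [-1.18, 4.32], [0.11, 2.71], [-2.7, 2.7]. Speed limits (rad/s): [2.57, 2.57, 3.14, 3.14, 3.14, 3.14].

INTERFACE

Orientations are given as a unit quaternion [w, x, y, z].
In Python, from rig import ctrl gives the robot as it stands. The module is installed in compiled form; this text tells all that it offers.
- The arm moves only by the tool jog_arm, never from a script. Its argument "increments" is a list that holds one entry, the list of rows, each a list of 6 numbers: the shift along the world's x, y, z in mm, then the turn, a rotation vector about the world's x, y, z in rad. In form: [[[tx, ty, tz, wx, wy, wz], ...]]. A call has 1 to 10 rows; each row shifts and turns the commanded pose from where the row before left it; what a row does not reach is not made up. A row lasts 1/12 s, in which the tool goes at most 41.7 mm and 7.16 degrees, less where a joint would pass 70% of its speed; a pose out of reach is approached as far as the arm can. A call with a gripper value outside its range is refused whole. "gripper" is the closure in counts, from 0 (fully open) to 255 (shut), set as the call begins (left out, the last holds). The fingers move at their own pace and stop on an object; "squeeze" is the grip in N (left out, the last holds). Time passes only in rows, so rows that do not move let the fingers close. It gives the time, the measured TCP pose, the force, the opening and the grip force at its end, in the units of the state.
- ctrl.observe(): the state, without advancing time (a new reading comes with each control period).
- ctrl.camera(name): name is "scene" or "top" or "wrist"; returns a dict with "pixels" (384x512x3 uint8, red, green, blue), "fx", "fy", "cx", "cy" (pixels), "k1" (the pictures are not rectified: a ray, as slopes to the right and down, at radius r is drawn at 1 + k1 r^2 times it, then the intrinsics apply), "R" (3x3) and "t" (3): a world point X has camera coordinates R X + t. Camera axes: x right, y down, z forward; pixel columns grow to the right and rows downward; lengths in m; the calibration is good to about 2 mm. A picture is of the moment at which its call begins. There is no depth.
- ctrl.finish_job(): hands the job in; it is judged then, once.
Trained networks look in a picture, given as the dict that the camera call returned (one of the last four; its "shot" number tells which), for a name from the list of things; names that differ only in an ending like _2 or _b are one class to them, and where a whole thing is asked for, a point or a joint stands for the part that bears it (a point fixed in the world has none). Each returns a list of dicts, best first, with "p" (0 to 1); they miss things now and then, are a little off and sometimes report something else, mostly with a low value. They report only what shows in the picture. A call takes as long as a camera call. They do not tell look-alikes from the thing itself.
- ctrl.silhouettes(picture, name): "region" (384x512 bool, what is visible of it) and "bbox" ([left, top, right, bottom] in pixels, round what is visible of it).
- ctrl.pinpoint(picture, name): "uv" ([column, row] in pixels: a listed point, or the origin of a listed thing).
The state is a dict: "t": time; "joints": joint angles; "qd": joint speeds; "joint_efforts": joint torques, N m; "ee_pos": TCP position; "tcp_rot": TCP orientation; "wrist_force": force on the tool from outside, world axes, zero at the start; "torque": the same for the moment, N m; "grip_width": opening from 0.0 (shut) to 1.0 (fully open); "grasp_force": force on a finger pad.
Only numpy, scipy, OpenCV 4.12 (cv2) and the standard library are available. Lean on these libraries where they do the work, as an engineer would, in place of code of your own. Each camera call takes 0.05 s, during which the arm holds its last target. There are 200 camera calls.

TASK

Pick up the yellow bracket and hook both its claws into the two slots of the aluminium upright, then press it down until it is fully home and the red spring catch has snapped out and locked it, flat against the upright. Do not force it: the upright is thin, so feel your way and keep the push light. Let go of it and leave the discs, rings, cap and brush pot where they are.

Things in the scene. Friction and masses are not known exactly. Their poses are not given: they have to be found in the camera images.
- bracket_centre (a point): Yellow bracket, 0.2-0.3 kg, standing on its flat arm; its centre, 50 mm up. x: from arm to claws, z up. Offsets from here, mm: web to grip near its top: x -27 to 27, 12 thick in y, z -45 to 50; back plate: 34 wide, x 27 to 31, z -50 to 50; arm: 34 wide, 5 thick, at the bottom, x -99 to 31, tip lip 15 high. A window low in the plate takes the catch.
- lower_claw (a point): On the bracket's back face, 30 mm above its underside, at the underside of the lower claw's neck; axes as bracket_centre. Neck 6 wide, 8 high, reaching 11 mm in +x; its last 5 mm carry a tongue hanging 16 mm below the neck's underside. The upper claw is the same, 48 mm higher.
- foot: Grey foot 130 x 120 x 12 mm with clamp cheeks 47 high, fixed. Origin on the table below the upright's front face; x = the way the claws are pushed in, z up. In it stands an aluminium channel, 40 wide, front wall x 0 to 4 mm, top about 204 up. Channel, slots and catch together are clamped by hand, standing up to 12 mm higher or lower than said: find it by feel. It is thin: no push over about 40 N.
- lower_slot (a point): Nominal middle of the lower slot's bottom edge, on the front face, 120 mm up (true height within 12 mm); axes as foot. Slot 11 wide (y), 28 high; the upper one is the same, 48 mm higher. Claws (24 high over the tongue) enter with the bracket 16 to 20 mm above its true home height; lowered, the tongues go behind the 4 mm wall (2 mm play) and the necks sit on the slots' bottom edges.
- home (a point): Where bracket_centre is when the bracket is hooked, flat on the face and fully down: 31 mm before the face, 140 mm up, fixed to the foot (true height within 12 mm, as the channel); axes as foot, and the bracket's axes then match them.
- catch (a joint): Red spring catch, m: 0 out, up to 0.006 pushed in. Its wedge nose stands 4 mm out of the front face about 96 to 105 mm up. The bracket's bottom edge rests on it some 10 to 14 mm above home; 5 to 20 N down (near the plate, or it binds) pushes it in, and within 2 mm of home it snaps out into the plate's window. Weight alone does not. Then the bracket stops hard.
- telltale (a joint): Green tell-tale inside the channel, behind the upper slot's lower wall, m: 0 up (free), grows as the upper claw's tongue pushes it down over the last 4 mm of the bracket's way: about 0.004 when fully home. Springs back softly (about 0.4 N).
- discs_a: Stack of seven abrasive discs, 105 dia., 70 high (mm); origin under its centre. To be left where it is.
- discs_b: Stack of five abrasive discs, 105 dia., 50 high (mm); origin under its centre. To be left where it is.
- discs_c: Stack of eight abrasive discs, 105 dia., 80 high (mm); origin under its centre. To be left where it is.
- spacer_a: Dark steel spacer ring, 54 dia., 12 high (mm); origin under its centre. To be left where it is.
- spacer_b: Dark steel spacer ring, 54 dia., 12 high (mm); origin under its centre. To be left where it is.
- cap: Red bottle cap, 40 dia., 18 high, on a card (mm); origin under its centre. To be left where it is.
- brushpot: Dark steel pot, 46 dia., 55 high, with a brush standing in it up to 180 high (mm); origin under its centre. To be left where it is.
Not all that is in view belongs to the job. Of the things that look like the part that bears bracket_centre, the middle-sized one is meant.

How it is judged:
By the outcome, as a careful person would: the job done as asked, in the order asked, and still so for the second after the job is handed in, with the robot touching nothing.
It also fails if it takes over 72 s, if anything falls off the work surface, if the arm or the gripper's body presses on something with over 40 N, if the wrist force passes 120 N, or if a joint passes its speed limit or range.

## Working session

There is one attempt and no reset: what is moved stays moved. The work goes in short steps, Python scripts to look and compute and a tool call to move; the robot and the scene stay as the last step left them, time stands still between calls to the robot, and variables do not carry over. Pictures are saved under pics/ and viewed, at most 10 in all, crops included, and the job is handed in when it is done.

Besides the shell and the picture viewer there is one more tool, called after ">>>" in YAML: its name, and indented under it one key for each argument. jog_arm: Moves the arm, as the interface text tells. Its arguments: {"type":"object","properties":{"increments":{"type":"array"},"gripper":{"type":"number"},"squeeze":{"type":"number"}},"required":["increments"]}

```bash
mkdir -p pics; cat > h.py <<'E'
import numpy as np, cv2
from rig import ctrl
def cam(n):
    return ctrl.camera(n)
def save(p,f,crop=None,s=1):
    im=p["pixels"][:,:,::-1]
    if crop: im=im[crop[1]:crop[3],crop[0]:crop[2]]
    cv2.imwrite(f,cv2.resize(im,None,fx=s,fy=s,interpolation=cv2.INTER_CUBIC))
def ray(p,uv):
    d=np.array([(uv[0]-p["cx"])/p["fx"],(uv[1]-p["cy"])/p["fy"]]);q=d.copy()
    for _ in range(20): q=d/(1+p["k1"]*(q@q))
    R=np.array(p["R"]);o=-R.T@np.array(p["t"]);v=R.T@np.r_[q,1];return o,v/np.linalg.norm(v)
def proj(p,X):
    c=np.array(p["R"])@np.array(X)+np.array(p["t"]);q=c[:2]/c[2];q=q*(1+p["k1"]*(q@q))
    return np.array([q[0]*p["fx"]+p["cx"],q[1]*p["fy"]+p["cy"]])
def tri(rs):
    A=sum(np.eye(3)-np.outer(v,v) for o,v in rs);b=sum((np.eye(3)-np.outer(v,v))@o for o,v in rs)
    X=np.linalg.solve(A,b);return X,[np.linalg.norm(np.cross(X-o,v))*1e3 for o,v in rs]
def onz(p,uv,z):
    o,v=ray(p,uv);return o+v*(z-o[2])/v[2]
E
python3 - <<'E'
from h import *
ims=[]
for n in("scene","top"):
    p=cam(n);save(p,f"pics/{n}0.png",s=1.5)
    print(n,p["fx"],p["k1"],-np.array(p["R"]).T@p["t"])
    for k in("bracket_centre","lower_claw","foot","lower_slot","home","catch","discs_a","spacer_a","cap","brushpot"):
        try:
            for d in ctrl.pinpoint(p,k): print(' pt',k,np.round(d["uv"],1),round(d["p"],2),np.round(onz(p,d["uv"],{"bracket_centre":.05,"lower_claw":.03,"lower_slot":.12,"home":.14}.get(k,0)),3))
        except Exception as e: print(k,e)
    for d in ctrl.silhouettes(p,"bracket_centre"): print(' sil',d["bbox"],d["p"],d["region"].sum())
E
```

```text
scene 472.57380514468804 -0.1011146261092141 [1.59219062 0.15171254 0.87344377]
 pt bracket_centre [237.2 162. ] 0.88 [ 0.294 -0.166  0.05 ]
 pt bracket_centre [381.7 241.5] 0.81 [0.604 0.3   0.05 ]
 pt bracket_centre [323.9 224.1] 0.7 [0.562 0.142 0.05 ]
 pt bracket_centre [373.1 197.1] 0.52 [0.403 0.277 0.05 ]
 pt bracket_centre [298.7 192.9] 0.5 [0.428 0.055 0.05 ]
 pt lower_claw [375.3 250.5] 0.9 [0.62  0.286 0.03 ]
 pt lower_claw [309.1 225.7] 0.82 [0.552 0.102 0.03 ]
 pt lower_claw [249.6 175.8] 0.69 [ 0.337 -0.115  0.03 ]
 pt foot [224.9 210.5] 0.72 [ 0.495 -0.158  0.   ]
catch it knows: bracket_centre, brushpot, cap, discs, foot, home, lower_claw, lower_slot, spacer
 pt discs_a [252.5 278.7] 0.93 [ 0.757 -0.019  0.   ]
 pt discs_a [167.9 266. ] 0.79 [ 0.759 -0.246 -0.   ]
 pt discs_a [300.1 284.9] 0.7 [ 0.754  0.103 -0.   ]
 pt spacer_a [367.9 284.1] 0.72 [0.718 0.272 0.   ]
 pt spacer_a [297.2 192. ] 0.44 [0.353 0.044 0.   ]
 pt spacer_a [165.9 266.1] 0.28 [ 0.76  -0.251  0.   ]
 pt spacer_a [253.2 277.9] 0.27 [ 0.754 -0.018  0.   ]
 pt cap [252.6 275.2] 0.66 [ 0.745 -0.021 
[... 752 characters left out ...]
 0.   ]
 pt lower_slot [311. 212.] 0.55 [ 0.492 -0.159  0.12 ]
 pt home [297.9 210.1] 0.56 [ 0.494 -0.125  0.14 ]
 pt home [135.7 276.9] 0.5 [0.342 0.249 0.14 ]
catch it knows: bracket_centre, brushpot, cap, discs, foot, home, lower_claw, lower_slot, spacer
 pt discs_a [206.3 133.3] 0.96 [0.741 0.117 0.   ]
 pt discs_a [330.1 128.6] 0.94 [ 0.753 -0.24   0.   ]
 pt discs_a [257.6 129.7] 0.62 [ 0.751 -0.031  0.   ]
 pt spacer_a [145.5 140.6] 0.57 [0.719 0.29  0.   ]
 pt cap [139.5 279.2] 0.72 [0.333 0.284 0.   ]
 pt brushpot [374.1 249.4] 0.79 [ 0.408 -0.343  0.   ]
 sil [291.1, 271.9, 362.9, 319.7] 0.88 1312
 sil [117.0, 168.0, 145.6, 205.7] 0.81 384
 sil [160.5, 178.7, 209.4, 213.8] 0.65 762
```

View pics/scene0.png

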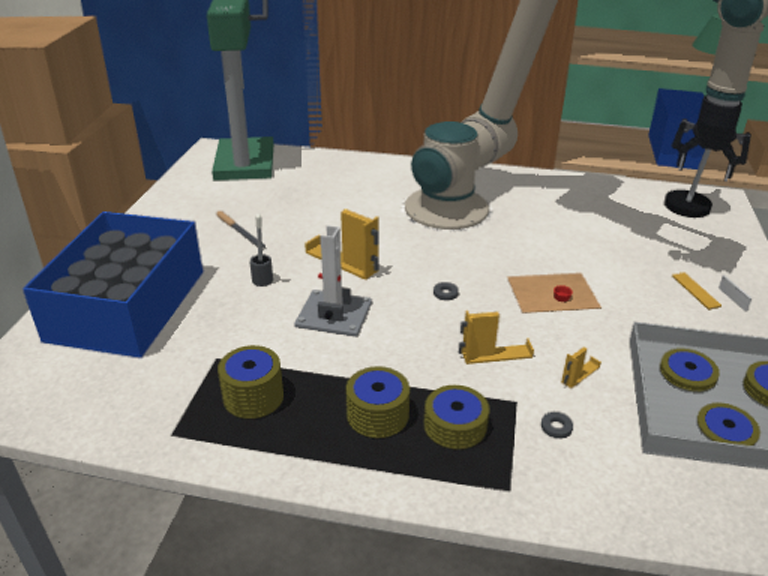

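View pics/top0.png

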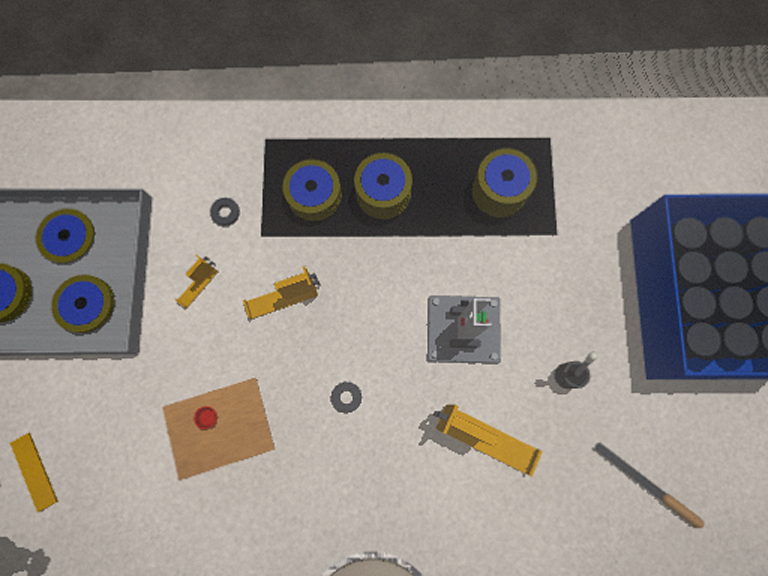

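Three bracket look-alikes in the scene view (native px): large at (237,162), middle at (324,224), small at (382,241). The middle-sized one, at about world (0.565, 0.138), is meant. The upright is at (220,185). I'll confirm this with an enlarged crop of the bracket and the upright.

```bash
python3 - <<'E'
from h import *
p=cam("scene");q=cam("top")
a=cv2.resize(p["pixels"][130:265,190:410],(780,479),interpolation=cv2.INTER_CUBIC)
cv2.imwrite("pics/c1.png",a[:,:,::-1])
b=q["pixels"][185:250,275:345];c=q["pixels"][165:230,150:220]
f=lambda x:cv2.resize(x,(390,362),interpolation=cv2.INTER_CUBIC)
cv2.imwrite("pics/c2.png",np.hstack([f(b),f(c)])[:,:,::-1])
for pp in(p,q):
  for d in ctrl.silhouettes(pp,"foot"): print(d["bbox"],d["p"])
E
```

```text
[193.5, 191.7, 247.8, 223.2] 0.86
[286.3, 196.1, 332.5, 241.8] 0.63
```

View pics/c1.png

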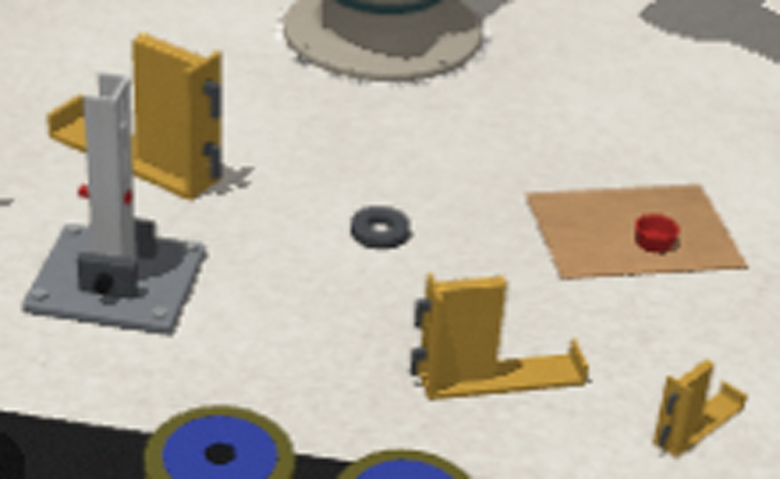

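View pics/c2.png

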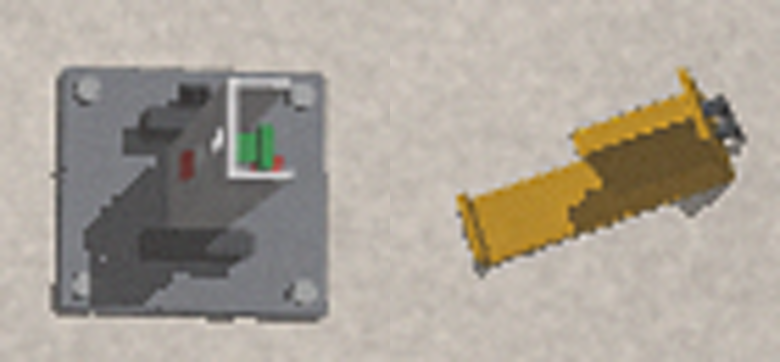

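The middle bracket (right half of crop, ~(640,150); crop 1 at (465,340)) is confirmed: it is larger than the small one at (690,410) and smaller than the one behind the upright at (180,120). The upright's slots and red nose face +y (left in the top view), towards the bracket. Next I move the wrist camera above the bracket.

>>> jog_arm:
  increments:
    - [[19,-20,5,0,0,0],[19,-20,5,0,0,0],[19,-20,5,0,0,0],[19,-20,5,0,0,0],[19,-20,5,0,0,0],[19,-20,5,0,0,0],[19,-20,5,0,0,0],[19,-20,5,0,0,0],[19,-20,5,0,0,0],[19,-20,5,0,0,0]]
  gripper: 0

```text
t: 2.13
ee_pos: [0.3721, 0.3446, 0.2818]
tcp_rot: [0.0, 0.16, 0.987, 0.0]
wrist_force: [0.5, 1.0, -0.5]
grip_width: 1.002
grasp_force: 0.0
```

>>> jog_arm:
  increments:
    - [[19,-16,5,0,0,0],[19,-16,5,0,0,0],[19,-16,5,0,0,0],[19,-16,5,0,0,0],[19,-16,5,0,0,0],[19,-16,5,0,0,0],[19,-16,5,0,0,0],[19,-16,5,0,0,0],[0,0,0,0,0,0],[0,0,0,0,0,0]]

```text
t: 2.97
ee_pos: [0.5242, 0.2169, 0.3212]
tcp_rot: [-0.0, 0.161, 0.987, 0.0]
wrist_force: [-0.3, -0.1, 0.7]
grip_width: 0.997
grasp_force: 0.0
```

```bash
python3 - <<'E'
from h import *
from scipy.spatial.transform import Rotation as Ro
s=ctrl.observe();print(s["t"],s["ee_pos"],s["tcp_rot"],s["joints"],s["wrist_force"])
q=s["tcp_rot"];print(Ro.from_quat([*q[1:],q[0]]).as_matrix().round(3))
p=cam("wrist");save(p,"pics/w1.png",s=1.5)
print(p["fx"],-np.array(p["R"]).T@p["t"],np.array(p["R"]).round(3))
for k in("bracket_centre","lower_claw","foot","lower_slot","home"):
  for d in ctrl.pinpoint(p,k): print(k,np.round(d["uv"],1),round(d["p"],2),np.round(onz(p,d["uv"],{"bracket_centre":.05,"lower_claw":.03,"lower_slot":.12,"home":.14}.get(k,0)),4))
E
```

```text
2.9667 [0.52419088 0.21691179 0.32117424] [-1.03593552e-04  1.60815439e-01  9.86984484e-01  1.07224063e-04] [ 2.69524933e-01  2.28381229e-01  1.35209923e+00  2.81412089e-04
  1.56121083e+00 -9.78240522e-01] [-0.25840494 -0.05154049  0.65796222]
[[-0.948  0.317 -0.   ]
 [ 0.317  0.948  0.   ]
 [ 0.     0.    -1.   ]]
324.9557447077937 [0.44888453 0.24209458 0.46410106] [[ 0.317  0.949 -0.001]
 [ 0.901 -0.301  0.312]
 [ 0.296 -0.099 -0.95 ]]
bracket_centre [215.8 203.1] 0.88 [0.5612 0.1344 0.05  ]
bracket_centre [343.9 184. ] 0.81 [0.5899 0.3047 0.05  ]
lower_claw [334.3 196.4] 0.93 [0.61   0.2905 0.03  ]
lower_claw [203.9 211.6] 0.66 [0.5732 0.1084 0.03  ]
lower_claw [180.1 323.5] 0.34 [ 0.7407 -0.0009  0.03  ]
lower_claw [216. 203.] 0.21 [0.5666 0.1295 0.03  ]
foot [ 27.4 204.6] 0.8 [ 0.4846 -0.1568  0.    ]
home [177.9 325.3] 0.61 [0.6684 0.057  0.14  ]
```

View pics/w1.png

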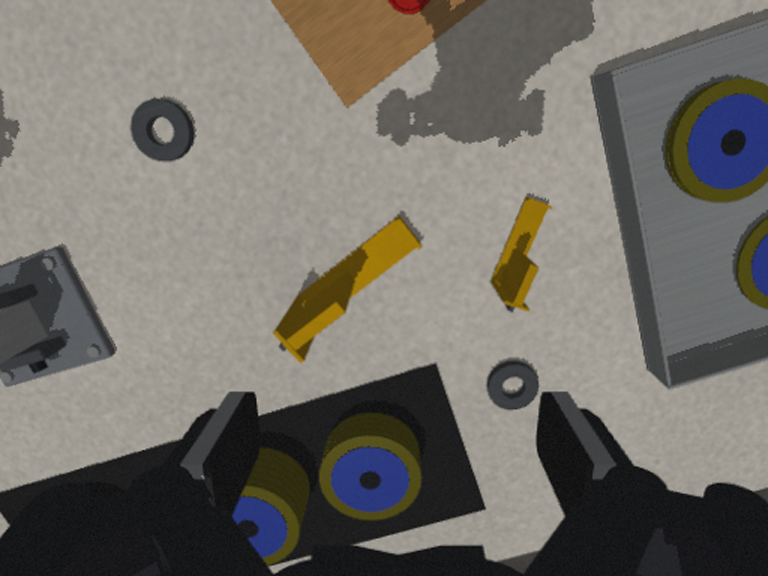

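The bracket is at (330,290) in the wrist view, and the foot plate is at the left edge. Next I turn the tool so the fingers close across the web, then measure from there.

>>> jog_arm:
  increments:
    - [[3,-3,-2,0,0,-0.094],[3,-3,-2,0,0,-0.094],[3,-3,-2,0,0,-0.094],[3,-3,-2,0,0,-0.094],[3,-3,-2,0,0,-0.094],[3,-3,-2,0,0,-0.094],[3,-3,-2,0,0,-0.094],[3,-3,-2,0,0,-0.094],[3,-3,-2,0,0,-0.094],[3,-3,-2,0,0,-0.094]]

```text
t: 4.1
ee_pos: [0.5529, 0.1882, 0.3013]
tcp_rot: [-0.0, 0.591, 0.807, 0.0]
wrist_force: [0.2, -0.0, 0.1]
grip_width: 1.002
grasp_force: 0.0
```

>>> jog_arm:
  increments:
    - [[0,0,0,0,0,0],[0,0,0,0,0,0]]

```text
t: 4.27
ee_pos: [0.5529, 0.1881, 0.3013]
tcp_rot: [-0.0, 0.588, 0.809, -0.0]
wrist_force: [0.3, 0.5, -0.0]
grip_width: 1.003
grasp_force: 0.0
```

```bash
cat >> h.py <<'E'
def box(x0,x1,y0,y1,z0,z1): return np.array([[x,y,z] for x in(x0,x1) for y in(y0,y1) for z in(z0,z1)])/1e3
BR=[box(-27,27,-6,6,-45,50),box(27,31,-17,17,-50,50),box(-99,31,-17,17,-50,-45),box(-99,-96,-17,17,-50,-35)]
CL=[box(31,42,-3,3,-20+d,-12+d) for d in(0,48)]+[box(37,42,-3,3,-36+d,-12+d) for d in(0,48)]
def mask(p,boxes,X,yaw,rots=None):
    c,s=np.cos(yaw),np.sin(yaw);R=np.array([[c,-s,0],[s,c,0],[0,0,1]])
    m=np.zeros((384*4,512*4),np.uint8)
    for b in boxes:
        uv=np.array([proj(p,R@v+X) for v in b]);uv=((uv+.5)*4).astype(np.int32)
        cv2.fillConvexPoly(m,cv2.convexHull(uv),255)
    return cv2.resize(m,(512,384),interpolation=cv2.INTER_AREA)/255.
def yellow(p,guess,r):
    h=cv2.cvtColor(p["pixels"],cv2.COLOR_RGB2HSV)
    m=((h[...,0]>15)&(h[...,0]<30)&(h[...,1]>140)).astype(float)
    k=np.zeros_like(m);u,v=guess.astype(int);k[max(0,v-r):v+r,max(0,u-r):u+r]=1
    return m*k
E
python3 - <<'E'
from h import *
from scipy.optimize import minimize
P=[cam("wrist"),cam("top"),cam("scene")]
print(ctrl.observe()["ee_pos"])
for p in P:
  for k in("bracket_centre","lower_claw"):
    for d in ctrl.pinpoint(p,k): print(k,np.round(d["uv"],1),round(d["p"],2),np.round(onz(p,d["uv"],.05 if k[0]=='b' else .03),4))
x0=np.array([.563,.136,.05]);M=[]
for p in P:
    g=proj(p,x0);best=None
    for d in ctrl.silhouettes(p,"bracket_centre"):
        b=d["bbox"]
        if b[0]-8<g[0]<b[2]+8 and b[1]-8<g[1]<b[3]+8: best=d["region"].astype(float);break
    M.append(best); print(g, None if best is None else best.sum())
for sub in ([0],[1],[2],[0,1,2]):
  def f(v):
    X=np.array([v[0],v[1],v[2]])
    return sum(np.abs(mask(P[i],BR+CL,X,v[3])-M[i]).sum()/M[i].sum() for i in sub if M[i] is not None)
  sim=np.array([[.563,.136,.05,-1.28]]+[[.563+a,.136+b,.05+c,-1.28+d] for a,b,c,d in[(.01,0,0,0),(0,.01,0,0),(0,0,.004,0),(0,0,0,.15)]])
  if all(M[i] is None for i in sub): continue
  r=minimize(f,sim[0],method="Nelder-Mead",options=dict(initial_simplex=sim,maxiter=160,xatol=2e-4,fatol=1e-4))
  print(sub,r.x.round(4),r.fun)
v=r.x;im=P[0]["pixels"].copy();e=cv2.Canny((mask(P[0],BR+CL,v[:3],v[3])*255).astype(np.uint8),50,150);im[e>0]=[255,0,255]
P[0]=dict(P[0],pixels=im);save(P[0],"pics/w2.png",s=1.5)
E
```

```text
[0.55301193 0.18812904 0.3015613 ]
bracket_centre [325.7  76.4] 0.95 [0.5888 0.3032 0.05  ]
lower_claw [ 64.7 312.8] 0.88 [ 0.3323 -0.1367  0.03  ]
lower_claw [258.9 221. ] 0.7 [0.5722 0.1027 0.03  ]
lower_claw [336.6  88.3] 0.7 [0.6094 0.2966 0.03  ]
bracket_centre [309.6 286.1] 0.89 [ 0.3148 -0.1588  0.05  ]
bracket_centre [195.5 191. ] 0.62 [0.5604 0.1346 0.05  ]
bracket_centre [134.3 179.1] 0.47 [0.5935 0.2978 0.05  ]
lower_claw [296.  277.4] 0.87 [ 0.3357 -0.1274  0.03  ]
lower_claw [139.5 180.6] 0.75 [0.5943 0.2904 0.03  ]
lower_claw [306.2 217.4] 0.67 [ 0.4912 -0.1587  0.03  ]
lower_claw [208.2 188. ] 0.62 [0.5727 0.1039 0.03  ]
bracket_centre [172.9 186.3] 0.71 [ 0.4725 -0.3276  0.05  ]
bracket_centre [236.8 162.6] 0.63 [ 0.2977 -0.1669  0.05  ]
bracket_centre [384.  242.7] 0.62 [0.6078 0.3055 0.05  ]
bracket_centre [323.  223.9] 0.58 [0.5614 0.1396 0.05  ]
lower_claw [305.3 230.7] 0.92 [0.5763 0.0935 0.03  ]
lower_claw [373.3 250.8] 0.81 [0.6227 0.2804 0.03  ]
lower_claw [248.7 172.3] 0.68 [ 0.3171 -0.1225  0.03  ]
lower_claw [370.5 283.8] 0.62 [0.746  0.2739 0.03  ]
[259.65016466 201.82090332] 2985.0
[194.98152978 190.02538428] 723.0
[321.63387356 224.09738317] 1029.0
[0] [ 0.5629  0.1333  0.0488 -1.2298] 0.04850921273031826
[1] [ 0.5593  0.1311  0.0525 -1.2388] 0.12185067664686898
[2] [ 0.5631  0.1349  0.0515 -1.2163] 0.057428685760018285
[0, 1, 2] [ 0.5622  0.1339  0.0495 -1.2215] 0.3023098797325747
```

View pics/w2.png

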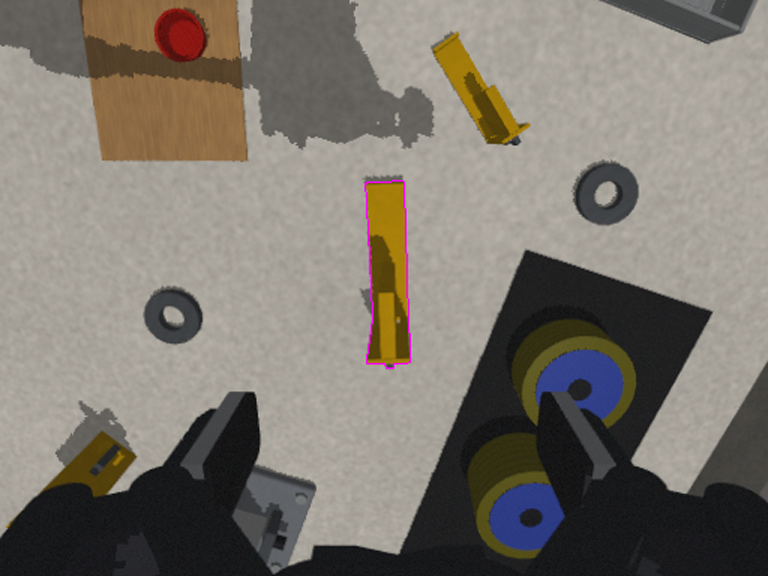

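The model outline matches the bracket closely: centre (0.562, 0.134, 0.05), yaw −1.225. Its height agrees with the stated 50 mm. I'll grasp the web 10 mm towards the plate, with the grasp point at z ≈ 0.083.

>>> jog_arm:
  increments:
    - [[2.2,-10.6,-25,0,0,0.011],[2.2,-10.6,-25,0,0,0.011],[2.2,-10.6,-25,0,0,0.011],[2.2,-10.6,-25,0,0,0],[2.2,-10.6,-25,0,0,0],[2.2,-10.6,-25,0,0,0],[0,0,0,0,0,0]]

```text
t: 5.45
ee_pos: [0.5634, 0.122, 0.1464]
tcp_rot: [-0.003, 0.577, 0.817, -0.004]
wrist_force: [-0.6, -0.9, -0.9]
grip_width: 1.0
grasp_force: 0.0
```

>>> jog_arm:
  increments:
    - [[0,0,-18,0,0,0],[0,0,-18,0,0,0],[0,0,-18,0,0,0],[0,0,-18,0,0,0],[0,0,-15,0,0,0],[0,0,0,0,0,0],[0,0,0,0,0,0]]

```text
t: 6.03
ee_pos: [0.5668, 0.1246, 0.0649]
tcp_rot: [-0.0, 0.576, 0.817, 0.0]
wrist_force: [0.6, 0.1, 0.5]
grip_width: 1.002
grasp_force: 0.0
```

>>> jog_arm:
  increments:
    - [[0,0,0,0,0,0],[0,0,0,0,0,0],[0,0,0,0,0,0],[0,0,0,0,0,0],[0,0,0,0,0,0],[0,0,0,0,0,0],[0,0,0,0,0,0],[0,0,0,0,0,0]]
  gripper: 255
  squeeze: 60

```text
t: 6.7
ee_pos: [0.5667, 0.1241, 0.0646]
tcp_rot: [0.0, 0.576, 0.817, 0.0]
wrist_force: [-0.0, -1.3, 2.8]
grip_width: 0.132
grasp_force: 59.8
```

The gripper holds the web: opening ≈ 11–12 mm, 60 N. Now I lift it and measure the upright.

>>> jog_arm:
  increments:
    - [[0,0,5,0,0,0],[0,0,15,0,0,0],[0,0,20,0,0,0],[0,0,20,0,0,0],[0,0,20,0,0,0],[0,0,20,0,0,0],[0,0,20,0,0,0],[0,0,15,0,0,0],[0,0,5,0,0,0],[0,0,0,0,0,0]]

```text
t: 7.53
ee_pos: [0.5671, 0.1241, 0.2055]
tcp_rot: [0.001, 0.576, 0.817, 0.001]
wrist_force: [-0.5, -0.5, -2.9]
grip_width: 0.13
grasp_force: 59.4
```

```bash
python3 - <<'E'
from h import *
import pickle
p=cam("scene");q=cam("top");s=ctrl.observe();print(s["wrist_force"],s["torque"])
pickle.dump((p,q),open("pq.pkl","wb"))
a=cv2.resize(p["pixels"][145:225,192:252],None,fx=6.5,fy=6.5,interpolation=cv2.INTER_CUBIC)
b=cv2.resize(q["pixels"][192:244,283:335],None,fx=7.5,fy=7.5,interpolation=cv2.INTER_CUBIC)
h=max(a.shape[0],b.shape[0]);im=np.zeros((h,a.shape[1]+b.shape[1],3),np.uint8)
im[:a.shape[0],:a.shape[1]]=a;im[:b.shape[0],a.shape[1]:]=b;print(a.shape,b.shape)
cv2.imwrite("pics/c3.png",im[:,:,::-1])
E
```

```text
[-0.84812717 -0.29978758 -2.37029023] [-0.13333464  0.01098501 -0.01080423]
(520, 390, 3) (390, 390, 3)
```

View pics/c3.png

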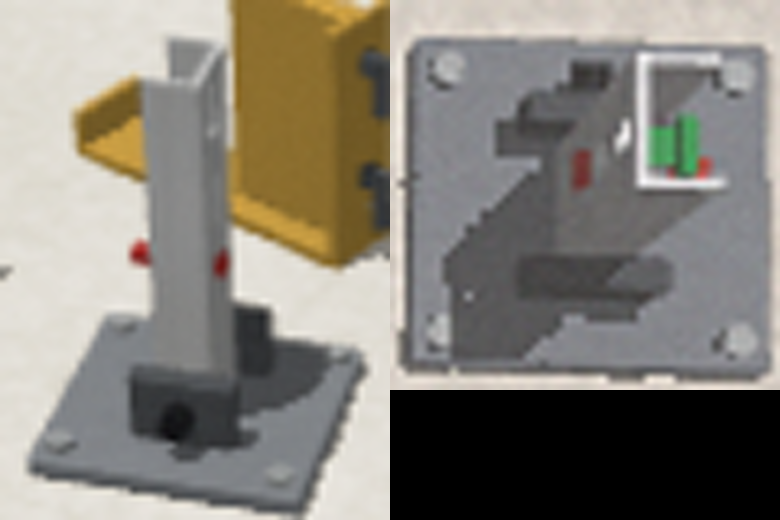

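```bash
python3 - <<'E'
from h import *
import pickle
p,q=pickle.load(open("pq.pkl","rb"))
S=lambda x,y:(192+(x+.5)/6.5-.5,145+(y+.5)/6.5-.5)
T=lambda x,y:(283+(x-390+.5)/7.5-.5,192+(y+.5)/7.5-.5)
for n,a,b in(("far x+",(207,87),(637,53)),("near x-",(227,50),(636,187))):
    print(n,*tri([ray(p,S(*a)),ray(q,T(*b))]))
for z in(.192,.204,.216): print(z,[onz(q,T(*c),z).round(4) for c in((637,53),(636,187))])
def red(c,lo,hi):
    h=cv2.cvtColor(c["pixels"],cv2.COLOR_RGB2HSV).astype(int)
    m=((h[...,0]<8)|(h[...,0]>172))&(h[...,1]>110)
    y,x=np.nonzero(m[lo[1]:hi[1],lo[0]:hi[0]]);return (x.mean()+lo[0],y.mean()+lo[1]),len(x)
a,na=red(p,(222,180),(230,190));b,nb=red(q,(305,210),(313,220));print(a,na,b,nb);print("catch",*tri([ray(p,a),ray(q,b)]))
C=[onz(q,T(*c),.012) for c in((410,38),(768,45),(770,378),(402,368))];print(np.round(C,4))
e=lambda u,v:np.arctan2(*(C[v]-C[u])[[0,1]]) 
print("yaw edges: along -y",[round(np.arctan2((C[j]-C[i])[0],-(C[j]-C[i])[1]),4) for i,j in((0,1),(3,2))],"along -x",[round(np.arctan2(-(C[j]-C[i])[1],-(C[j]-C[i])[0]),4) for i,j in((0,3),(1,2))])
# bolts
B=[onz(q,T(*c),.014) for c in((450,70),(738,77),(740,341),(442,330))]
print("bolts",[round(np.arctan2((B[j]-B[i])[0],-(B[j]-B[i])[1]),4) for i,j in((0,1),(3,2))],[round(np.arctan2(-(B[j]-B[i])[1],-(B[j]-B[i])[0]),4) for i,j in((0,3),(1,2))])
for c in(p,q):
  for k in("lower_slot","home","foot"):
    for d in ctrl.pinpoint(cam("top") if 0 else c,k): print(k,np.round(d["uv"],1),round(d["p"],2))
E
```

```text
far x+ [ 0.50991947 -0.1554831   0.19553405] [np.float64(2.9534932501345272), np.float64(2.9534932501346494)]
near x- [ 0.47069205 -0.15561399  0.190895  ] [np.float64(1.7677597842671742), np.float64(1.7677597842671569)]
0.192 [array([ 0.5112, -0.159 ,  0.192 ]), array([ 0.4709, -0.1572,  0.192 ])]
0.204 [array([ 0.5089, -0.1571,  0.204 ]), array([ 0.4692, -0.1553,  0.204 ])]
0.216 [array([ 0.5066, -0.1551,  0.216 ]), array([ 0.4675, -0.1534,  0.216 ])]
(np.float64(225.6), np.float64(185.2)) 5 (np.float64(308.0), np.float64(214.0)) 5
catch [ 0.49123895 -0.15477913  0.09107894] [np.float64(0.4687360841621502), np.float64(0.4687360841621362)]
[[ 0.5513 -0.1055  0.012 ]
 [ 0.548  -0.2363  0.012 ]
 [ 0.4271 -0.2313  0.012 ]
 [ 0.4313 -0.1001  0.012 ]]
yaw edges: along -y [np.float64(-0.0253), np.float64(-0.0321)] along -x [np.float64(-0.0446), np.float64(-0.0416)]
bolts [np.float64(-0.03), np.float64(-0.0419)] [np.float64(-0.054), np.float64(-0.0378)]
foot [225.1 213.1] 0.68
lower_slot [309.4 211.5] 0.91
home [296.9 213.4] 0.8
home [377.6 248.3] 0.32
foot [304.6 216.1] 0.65
foot [300.  211.7] 0.52
```

The upright's front face is at about (0.491, −0.157) with yaw ≈ −1.608. Its top and catch look about 9–10 mm lower than nominal. I'll bring the bracket in front of it and compare the two in the same pictures.

>>> jog_arm:
  increments:
    - [[-7.4,-21.6,-3,0,0,-0.0383],[-7.4,-21.6,-3,0,0,-0.0383],[-7.4,-21.6,-3,0,0,-0.0383],[-7.4,-21.6,-3,0,0,-0.0383],[-7.4,-21.6,-3,0,0,-0.0383],[-7.4,-21.6,-3,0,0,-0.0383],[-7.4,-21.6,-3,0,0,-0.0383],[-7.4,-21.6,-3,0,0,-0.0383],[-7.4,-21.6,-3,0,0,-0.0383],[-7.4,-21.6,-3,0,0,-0.0383]]

```text
t: 8.77
ee_pos: [0.492, -0.0929, 0.174]
tcp_rot: [-0.0, 0.722, 0.692, -0.0]
wrist_force: [0.3, 0.1, -2.0]
grip_width: 0.131
grasp_force: 59.3
```

>>> jog_arm:
  increments:
    - [[0,0,0,0,0,0],[0,0,0,0,0,0],[0,0,0,0,0,0]]

```text
t: 9.02
ee_pos: [0.4927, -0.0917, 0.1743]
tcp_rot: [-0.0, 0.721, 0.693, 0.0]
wrist_force: [-0.7, 0.4, -1.9]
grip_width: 0.13
grasp_force: 59.2
```

```bash
python3 - <<'E'
from h import *
import pickle
p=cam("scene");q=cam("top");w=cam("wrist");s=ctrl.observe();print(s["ee_pos"],s["tcp_rot"])
pickle.dump((p,q,w,s),open("pq2.pkl","wb"))
t=np.array(s["ee_pos"]);yaw=2*np.arctan2(s["tcp_rot"][2],s["tcp_rot"][1])-np.pi
C=t+np.array([-.0105*np.cos(yaw),-.0105*np.sin(yaw),-.0146]);print(C,yaw)
ims=[]
for c,bb,f in((p,(195,140,275,220),6.5),(q,(270,190,335,240),6)):
    e=cv2.Canny(cv2.resize((mask(c,BR+CL,C,yaw)*255).astype(np.uint8),None,fx=f,fy=f),50,150)
    i=cv2.resize(c["pixels"],None,fx=f,fy=f,interpolation=cv2.INTER_CUBIC);i[e>0]=[255,0,255]
    x0,y0,x1,y1=[int(v*f) for v in bb];i=i[y0:y1,x0:x1];ims.append(i)
    for k in ("bracket_centre","lower_claw","lower_slot","home"):
        print(k,[(np.round(d["uv"],1),round(d["p"],2)) for d in ctrl.pinpoint(c,k)])
ims[1]=cv2.resize(ims[1],(280,int(280*ims[1].shape[0]/ims[1].shape[1])))
h=ims[0].shape[0];im=np.zeros((h,800,3),np.uint8);im[:,:ims[0].shape[1]]=ims[0];im[:ims[1].shape[0],520:]=ims[1]
cv2.imwrite("pics/c4.png",im[:,:,::-1])
E
```

```text
[ 0.49287451 -0.09115246  0.17441202] [7.32572034e-05 7.20661112e-01 6.93287464e-01 2.21122654e-04]
[ 0.49328091 -0.08066033  0.15981202] -1.6095109288834597
bracket_centre [(array([383.8, 241.8]), 0.73), (array([252.9, 166. ]), 0.61), (array([234.6, 160.2]), 0.6)]
lower_claw [(array([378.2, 251.1]), 0.85), (array([248.3, 177.2]), 0.73), (array([237.7, 173.1]), 0.7)]
lower_slot []
home []
bracket_centre [(array([129.7, 178.6]), 0.6), (array([276.3, 207.7]), 0.56), (array([313.6, 283. ]), 0.56)]
lower_claw [(array([136.9, 177.6]), 0.7), (array([296.9, 279.7]), 0.66)]
lower_slot []
home [(array([296.6, 208.8]), 0.95)]
```

View pics/c4.png

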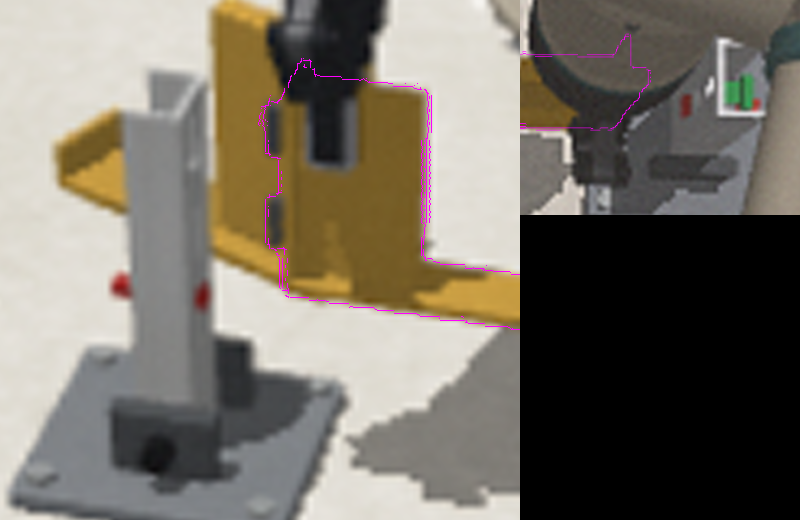

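The held bracket matches its predicted outline in the scene view (claws at crop (272,130) and (272,220)), so it did not tilt. Now I compare the upright's features in that same view to get its height.

```bash
python3 - <<'E'
from h import *
import pickle
p,q,w,s=pickle.load(open("pq2.pkl","rb"))
yaw=-1.609;fx=np.array([np.cos(yaw),np.sin(yaw),0]);fy=np.array([-fx[1],fx[0],0])
for fyy in(-.155,-.158):
  O=np.array([.491,fyy,0])
  W=lambda x,y,z:O+fx*x/1e3+fy*y/1e3+np.array([0,0,z/1e3])
  for d in(0,-6,-12):
    print(fyy,d,"catch",proj(p,W(-2,0,100.5+d)).round(1),"near top",proj(p,W(0,20,204+d)).round(1),"far top",proj(p,W(0,-20,204+d)).round(1),"near-left",proj(p,W(28,20,204+d)).round(1),"base near z47",proj(p,W(0,20,47)).round(1),"| top:catch",proj(q,W(-2,0,100.5+d)).round(1),"corn",proj(q,W(0,20,204+d)).round(1),proj(q,W(0,-20,204+d)).round(1))
im=p["pixels"];g=cv2.cvtColor(im,cv2.COLOR_RGB2HSV).astype(int)
m=((g[...,0]<8)|(g[...,0]>172))&(g[...,1]>90);y,x=np.nonzero(m[178:196,220:232]);print("red scene",x.mean()+220,y.mean()+178,y.min()+178,y.max()+178,len(x))
# slots: print the gray column profile on front face
print(cv2.cvtColor(im,cv2.COLOR_RGB2GRAY)[148:200,220:230])
E
```

```text
-0.155 0 catch [225.9 182.5] near top [222.1 155.3] far top [226.2 148.3] near-left [212.4 154.1] base near z47 [223.9 201.2] | top:catch [307.6 213.5] corn [314.9 197.7] [314.9 215.7]
-0.155 -6 catch [226.  184.2] near top [222.1 157.2] far top [226.3 150.1] near-left [212.5 155.9] base near z47 [223.9 201.2] | top:catch [307.3 213.9] corn [314.5 198.2] [314.4 216.1]
-0.155 -12 catch [226.1 185.9] near top [222.2 159. ] far top [226.3 151.9] near-left [212.6 157.8] base near z47 [223.9 201.2] | top:catch [307.  214.3] corn [314.1 198.7] [314.  216.4]
-0.158 0 catch [224.9 182.4] near top [221.  155.2] far top [225.2 148.1] near-left [211.3 153.9] base near z47 [222.9 201.1] | top:catch [308.8 213.5] corn [316.2 197.7] [316.2 215.7]
-0.158 -6 catch [225.  184.1] near top [221.1 157.1] far top [225.2 150. ] near-left [211.4 155.8] base near z47 [222.9 201.1] | top:catch [308.5 213.9] corn [315.8 198.2] [315.8 216. ]
-0.158 -12 catch [225.1 185.8] near top [221.2 158.9] far top [225.3 151.8] near-left [211.5 157.7] base near z47 [222.9 201.1] | top:catch [308.2 214.2] corn [315.4 198.7
[... 1584 characters left out ...]
51 223 222]
 [136 137 135 124 102  76  62 137 222 222]
 [134 135 132 124  99  60  52 132 223 222]
 [134 135 133 123  97  58  62 140 224 223]
 [133 135 133 128 102  83  80 146 223 222]
 [134 134 133 128 106 105 102 146 223 223]
 [134 132 133 127 106 107 107 148 223 223]
 [132 132 133 125 105 107 106 146 222 225]
 [132 131 132 125 105 107 106 115 141 167]
 [132 132 132 126 105 108 107  98  71  78]
 [131 130 132 125 105 106 104  97  60  50]
 [131 133 131 127 108 104 105  97  60  47]
 [130 131 131 127 110 105 105  96  59  48]
 [130 132 131 126 109 104 105  96  59  46]
 [131 131 131 126 110 104 106  97  60  47]
 [130 131 131 125 110 105 104  98  69  48]
 [132 131 132 128 114 104 105  98  71  49]]
```

The scene rows (catch 185.0, top edge ≈157.5) put the channel about 9 mm lower than nominal. The sideways margin is only ±2.5 mm, so I want one near wrist view of the upright from the side before inserting.

>>> jog_arm:
  increments:
    - [[0,6,10,0,0,0.1],[0,6,10,0,0,0.12],[0,6,10,0,0,0.12],[0,6,10,0,0,0.12],[0,6,10,0,0,0.12],[0,6,10,0,0,0.12],[0,6,10,0,0,0.12],[0,6,10,0,0,0.12],[0,0,0,0,0,0.12],[0,0,0,0,0,0.12]]

```text
t: 10.4
ee_pos: [0.493, -0.0436, 0.2552]
tcp_rot: [0.001, 0.211, 0.978, 0.0]
wrist_force: [-0.9, -0.8, -2.9]
grip_width: 0.132
grasp_force: 59.3
```

>>> jog_arm:
  increments:
    - [[0,0,0,0,0,0.12],[0,0,0,0,0,0.12],[0,0,0,0,0,0.08],[0,0,0,0,0,0],[0,0,0,0,0,0],[0,0,0,0,0,0]]

```text
t: 10.9
ee_pos: [0.4925, -0.0439, 0.2543]
tcp_rot: [0.0, 0.056, 0.998, 0.0]
wrist_force: [-0.1, 0.5, -1.9]
grip_width: 0.127
grasp_force: 59.3
```

```bash
python3 - <<'E'
from h import *
import pickle
w=cam("wrist");s=ctrl.observe();print(s["ee_pos"],s["tcp_rot"],s["joints"])
pickle.dump((w,s),open("w3.pkl","wb"))
save(w,"pics/w3.png",s=1.5)
for k in ("foot","lower_slot","home"):
    print(k,[(np.round(d["uv"],1),round(d["p"],2)) for d in ctrl.pinpoint(w,k)])
E
```

```text
[ 0.49252787 -0.04388222  0.25431828] [1.16832139e-05 5.60851720e-02 9.98425985e-01 7.17321629e-05] [-2.29784169e-01  1.40805892e-01  1.62648392e+00  1.48195553e-04
  1.37430462e+00 -1.68838019e+00]
foot [(array([177.4, 173. ]), 0.67)]
lower_slot [(array([141.7, 202.4]), 0.7)]
home [(array([168.1, 207.4]), 0.86), (array([156.8, 347.9]), 0.66)]
```

View pics/w3.png

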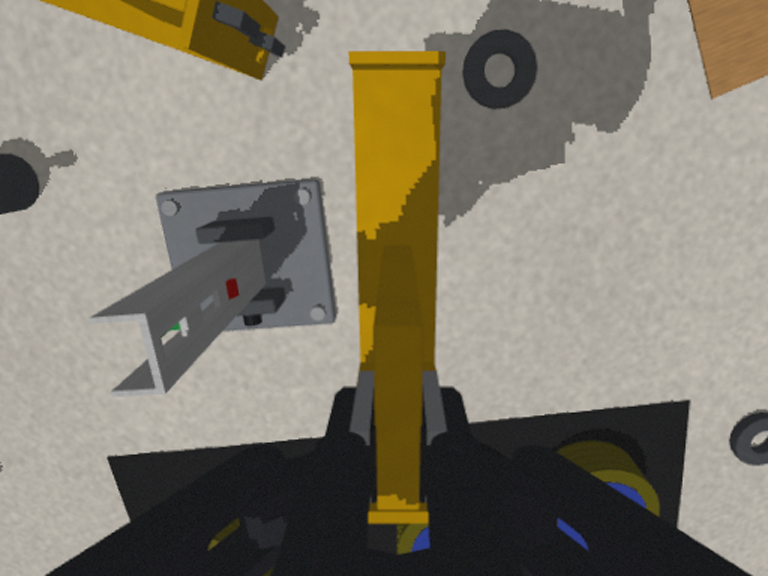

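The wrist view shows the channel's top outer corners at (146,317) and (166,392), the upper slot at ~(176,330), the lower slot at ~(209,300), the red nose at (232,288) and all the plate corners. From these I fit the upright's position and height.

```bash
python3 - <<'E'
from h import *
import pickle
from scipy.optimize import least_squares
w,s=pickle.load(open("w3.pkl","rb"));im=w["pixels"];g=cv2.cvtColor(im,cv2.COLOR_RGB2GRAY)
h=cv2.cvtColor(im,cv2.COLOR_RGB2HSV).astype(int)
m=((h[...,0]<8)|(h[...,0]>172))&(h[...,1]>120);y,x=np.nonzero(m[175:210,140:170]);print("red",x.mean()+140,y.mean()+175,x.min()+140,x.max()+140,y.min()+175,y.max()+175)
red=(x.mean()+140,y.mean()+175)
pk=lambda L:np.array([((a+.5)/1.5-.5,(b+.5)/1.5-.5) for a,b in L],np.float32).reshape(-1,1,2)
c=pk([(145,318),(165,392),(158,192),(321,178),(336,322)]);c2=cv2.cornerSubPix(g,c.copy(),(3,3),(-1,-1),(3,50,.01)).reshape(-1,2)
print(c.reshape(-1,2).round(1).tolist(),c2.round(1).tolist())
def W(v,x,y,z):
    a=v[2];f=np.array([np.cos(a),np.sin(a),0]);n=np.array([-f[1],f[0],0])
    return np.array([v[0],v[1],0])+f*x/1e3+n*y/1e3+np.array([0,0,z/1e3])
def res(v,C):
    d=v[3]*1e3;o=v[4]*1e3
    # foot y+ -> world x+ ; plate near edge x=o-65.., corners
    r=[proj(w,W(v,0,-20,204+d))-C[0],proj(w,W(v,0,20,204+d))-C[1],proj(w,W(v,-2,0,100.5+d))-np.array(red),
       proj(w,W(v,o-60 if P==120 else o-65,-(65 if P==120 else 60),12))-C[3],proj(w,W(v,o-60 if P==120 else o-65,(65 if P==120 else 60),12))-C[4]]
    return np.concatenate(r)
for P in(130,120):
  for C in(c.reshape(-1,2),c2):
    r=least_squares(res,[.491,-.157,-1.608,-.009,.01],args=(C,),x_scale=[.01,.01,.05,.01,.01],loss="soft_l1");print(P,r.x.round(4),r.cost.round(2),r.fun.round(1))
    v=r.x
for n,z in(("low slot bot",120),("low slot top",148),("up bot",168),("up top",196)): print(n,proj(w,W(v,0,0,z+v[3]*1e3)).round(1))
print(g[185:232,104:150])
E
```

```text
red 154.41176470588235 191.94117647058823 151 158 186 198
[[96.5, 211.8000030517578], [109.80000305175781, 261.20001220703125], [105.19999694824219, 127.80000305175781], [213.8000030517578, 118.5], [223.8000030517578, 214.5]] [[96.5, 211.8000030517578], [110.0999984741211, 261.70001220703125], [103.5, 129.1999969482422], [213.10000610351562, 118.30000305175781], [222.5, 214.60000610351562]]
130 [ 0.4921 -0.1547 -1.6135 -0.0067  0.0107] 4.0 [-0.1 -3.6 -0.2  0.9  0.4 -0.2 -0.5  0.3  0.6  1.1]
130 [ 0.4918 -0.1539 -1.617  -0.0052  0.0127] 4.22 [-0.  -3.5 -0.5  0.8  0.7 -0.2 -0.6  0.4  0.9  0.9]
120 [ 0.4946 -0.1578 -1.6257 -0.012   0.0031] 9.49 [ 0.7 -2.5 -0.4  0.6 -0.3  0.9 -0.3 -1.3  0.4  7.1]
120 [ 0.4943 -0.1571 -1.6301 -0.0107  0.0051] 9.38 [ 0.8 -2.4 -0.8  0.5 -0.1  0.9 -0.5 -1.1  0.5  7. ]
low slot bot [145.5 199. ]
low slot top [134.1 209.2]
up bot [124.6 217.7]
up top [108.7 231.9]
[[153 119  86 ...  86  85  85]
 [ 89  90  90 ...  86  85  83]
 [ 89  90  90 ...  86  84  84]
 ...
 [ 85  85  81 ... 172 175 179]
 [ 84  86  83 ... 171 172 174]
 [ 84  86  83 ... 168 170 170]]
```

```bash
python3 - <<'E'
from h import *
import pickle
w,s=pickle.load(open("w3.pkl","rb"));im=w["pixels"]
v=[.4920,-.1560,-1.6135]
a=v[2];f=np.array([np.cos(a),np.sin(a),0]);n=np.array([-f[1],f[0],0])
Z=np.arange(208,68,-.25);Y=np.arange(-30,30,1/6.)
mx=np.zeros((len(Z),len(Y)),np.float32);my=mx.copy()
for i,z in enumerate(Z):
  for j,y in enumerate(Y):
    mx[i,j],my[i,j]=proj(w,np.array([v[0],v[1],z/1e3])+n*y/1e3)
r=cv2.remap(im,mx,my,cv2.INTER_CUBIC)
for z in range(70,210,10):
    i=int((208-z)*4);cv2.line(r,(0,i),(8,i),(255,255,0) if z!=100 else (255,0,0),1);cv2.putText(r,str(z),(10,i+4),0,.35,(0,255,255),1)
for y in range(-20,21,10): cv2.line(r,(int((y+30)*6),0),(int((y+30)*6),8),(255,0,255),1)
c=cv2.resize(im[170:270,85:170],None,fx=5,fy=5,interpolation=cv2.INTER_CUBIC)
H=max(r.shape[0],c.shape[0]);o=np.zeros((H,r.shape[1]+c.shape[1],3),np.uint8);o[:r.shape[0],:r.shape[1]]=r;o[:c.shape[0],r.shape[1]:]=c
print(o.shape);cv2.imwrite("pics/f3.png",o[:,:,::-1])
E
```

```text
(560, 785, 3)
```

View pics/f3.png

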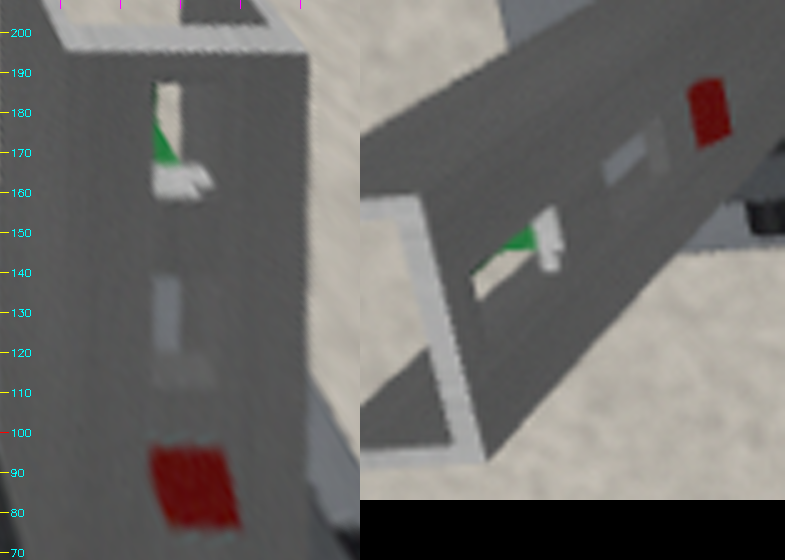

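In the rectified face (left) the side edges run from −19.2 to +21.2 mm. The slots are centred at +0.9 mm, at z 111–139 and 159–187, and the top is at 195.5. So the channel stands about 9 mm low (±3, depending on where the face is), and the slot line is at x ≈ 0.493. I turn back and go in front of the slots at the entry height.

>>> jog_arm:
  increments:
    - [[0,0,-5,0,0,-0.12],[0,0,-9,0,0,-0.12],[0,0,-9,0,0,-0.12],[0,0,-9,0,0,-0.12],[0,0,-9,0,0,-0.12],[0,0,-9,0,0,-0.12],[0,0,-9,0,0,-0.12],[0,0,-9,0,0,-0.12],[0,0,-9,0,0,-0.12],[0,0,-9,0,0,-0.12]]

```text
t: 11.93
ee_pos: [0.4926, -0.044, 0.168]
tcp_rot: [0.0, 0.612, 0.791, 0.0]
wrist_force: [0.2, 0.9, -2.6]
grip_width: 0.133
grasp_force: 59.3
```

>>> jog_arm:
  increments:
    - [[0,0,-4.7,0,0,-0.12],[0,0,0,0,0,-0.12],[0.6,-15,0,0,0,-0.061],[0.6,-20,0,0,0,0],[0.6,-20,0,0,0,0],[0.5,-11,0,0,0,0],[0,0,0,0,0,0],[0,0,0,0,0,0],[0,0,0,0,0,0]]

```text
t: 12.68
ee_pos: [0.4945, -0.1091, 0.1635]
tcp_rot: [-0.001, 0.722, 0.692, 0.0]
wrist_force: [-0.6, 0.8, -2.5]
grip_width: 0.131
grasp_force: 59.3
```

```bash
python3 - <<'E'
from h import *
s=ctrl.observe();q=s["tcp_rot"];print(s["t"],s["ee_pos"],2*np.arctan2(q[2],q[1])-np.pi,s["wrist_force"],s["torque"])
E
```

```text
12.6833 [ 0.49454358 -0.10913993  0.1635191 ] -1.6121828197153385 [-0.64746923  0.84752135 -2.47255853] [-0.06984116  0.08480233  0.02524024]
```

>>> jog_arm:
  increments:
    - [[-0.2,-5,0,0,0,0],[-0.2,-5,0,0,0,0],[0,-2,0,0,0,0],[0,-1,0,0,0,0],[0,-1,0,0,0,0],[0,0,0,0,0,0]]

```text
t: 13.18
ee_pos: [0.4945, -0.124, 0.1636]
tcp_rot: [0.0, 0.721, 0.692, 0.0]
wrist_force: [-0.5, -0.0, -3.0]
grip_width: 0.132
grasp_force: 59.3
```

>>> jog_arm:
  increments:
    - [[0,-1,0,0,0,0],[0,-1,0,0,0,0],[-0.1,-1,0,0,0,0],[0,0,0,0,0,0]]

```text
t: 13.52
ee_pos: [0.4943, -0.1271, 0.1636]
tcp_rot: [0.0, 0.721, 0.692, -0.0]
wrist_force: [0.9, 0.2, -2.4]
grip_width: 0.134
grasp_force: 59.3
```

>>> jog_arm:
  increments:
    - [[0,-1,0,0,0,0],[0,-1,0,0,0,0],[0,0,0,0,0,0]]

```text
t: 13.77
ee_pos: [0.4944, -0.1291, 0.1636]
tcp_rot: [0.0, 0.721, 0.692, -0.0]
wrist_force: [0.5, 0.3, -2.4]
grip_width: 0.133
grasp_force: 59.3
```

The tips are already about 4 mm past the estimated face without any force, so they are entering. I continue gently.

>>> jog_arm:
  increments:
    - [[-0.1,-1,0,0,0,0],[0,-1,0,0,0,0],[0,-1,0,0,0,0],[0,0,0,0,0,0]]

```text
t: 14.1
ee_pos: [0.4943, -0.1321, 0.1636]
tcp_rot: [0.0, 0.721, 0.692, -0.0]
wrist_force: [-0.5, 0.2, -2.7]
grip_width: 0.129
grasp_force: 59.3
```

>>> jog_arm:
  increments:
    - [[0,-1,0,0,0,0],[-0.1,-1,0,0,0,0],[0,-1,0,0,0,0],[0,0,0,0,0,0]]

```text
t: 14.43
ee_pos: [0.4942, -0.1351, 0.1636]
tcp_rot: [0.0, 0.721, 0.692, -0.0]
wrist_force: [0.0, -0.1, -3.4]
grip_width: 0.129
grasp_force: 59.3
```

>>> jog_arm:
  increments:
    - [[0,-0.5,0,0,0,0],[0,-0.5,0,0,0,0],[0,-0.5,0,0,0,0],[0,0,0,0,0,0]]

```text
t: 14.77
ee_pos: [0.4941, -0.1356, 0.1637]
tcp_rot: [-0.001, 0.722, 0.692, 0.001]
wrist_force: [0.8, 3.4, -1.2]
grip_width: 0.132
grasp_force: 59.5
```

>>> jog_arm:
  increments:
    - [[0,-0.5,0,0,0,0],[0,-0.5,0,0,0,0],[0,0,0,0,0,0]]

```text
t: 15.02
ee_pos: [0.4941, -0.1356, 0.1637]
tcp_rot: [-0.001, 0.722, 0.692, 0.001]
wrist_force: [0.8, 8.0, -0.2]
grip_width: 0.128
grasp_force: 59.7
```

Face contact is at TCP y −0.1356, as predicted, with both claws inside. I ease the push and lower it.

>>> jog_arm:
  increments:
    - [[0,0.9,0,0,0,0],[0,0,-1,0,0,0],[0,0,-1,0,0,0],[0,0,-1,0,0,0],[0,0,0,0,0,0]]

```text
t: 15.43
ee_pos: [0.4942, -0.1356, 0.1605]
tcp_rot: [-0.001, 0.722, 0.692, 0.001]
wrist_force: [1.4, 4.7, -1.3]
grip_width: 0.133
grasp_force: 59.8
```

>>> jog_arm:
  increments:
    - [[0,0,-1,0,0,0],[0,0,-1,0,0,0],[0,0,0,0,0,0]]

```text
t: 15.68
ee_pos: [0.4944, -0.1353, 0.1588]
tcp_rot: [-0.001, 0.722, 0.692, 0.001]
wrist_force: [1.2, 5.5, 0.8]
grip_width: 0.133
grasp_force: 59.7
```

>>> jog_arm:
  increments:
    - [[0,0.2,-1,0,0,0],[0,0,-1,0,0,0],[0,0,0,0,0,0]]

```text
t: 15.93
ee_pos: [0.4945, -0.1349, 0.1569]
tcp_rot: [-0.001, 0.722, 0.692, 0.001]
wrist_force: [0.5, 6.7, 0.5]
grip_width: 0.135
grasp_force: 59.9
```

>>> jog_arm:
  increments:
    - [[0,0,-1,0,0,0],[0,0,-1,0,0,0],[0,0,0,0,0,0]]

```text
t: 16.18
ee_pos: [0.4945, -0.1348, 0.1549]
tcp_rot: [-0.001, 0.722, 0.692, 0.002]
wrist_force: [0.4, 5.4, 0.4]
grip_width: 0.132
grasp_force: 59.7
```

>>> jog_arm:
  increments:
    - [[0,0,-1,0,0,0],[0,0,-1,0,0,0],[0,0,0,0,0,0]]

```text
t: 16.43
ee_pos: [0.4941, -0.1344, 0.1522]
tcp_rot: [-0.001, 0.722, 0.692, 0.001]
wrist_force: [0.9, 6.4, -3.5]
grip_width: 0.133
grasp_force: 59.3
```

>>> jog_arm:
  increments:
    - [[0,0,-1,0,0,0],[0,0,-1,0,0,0],[0,0,0,0,0,0]]

```text
t: 16.68
ee_pos: [0.4939, -0.1344, 0.15]
tcp_rot: [-0.002, 0.722, 0.692, 0.001]
wrist_force: [1.0, 6.2, -2.1]
grip_width: 0.135
grasp_force: 59.3
```

>>> jog_arm:
  increments:
    - [[0,0,-1,0,0,0],[0,0,-1,0,0,0],[0,0,0,0,0,0]]

```text
t: 16.93
ee_pos: [0.4937, -0.1356, 0.1479]
tcp_rot: [-0.001, 0.721, 0.693, 0.0]
wrist_force: [0.9, 5.1, -4.7]
grip_width: 0.133
grasp_force: 59.1
```

>>> jog_arm:
  increments:
    - [[0,0,-1,0,0,0],[0,0,0,0,0,0],[0,0,0,0,0,0]]

```text
t: 17.18
ee_pos: [0.4938, -0.1356, 0.1474]
tcp_rot: [-0.001, 0.721, 0.692, 0.0]
wrist_force: [-0.7, 5.9, -1.8]
grip_width: 0.131
grasp_force: 59.4
```

>>> jog_arm:
  increments:
    - [[0,0,-0.7,0,0,0],[0,0,0,0,0,0],[0,0,0,0,0,0]]

```text
t: 17.43
ee_pos: [0.4939, -0.1356, 0.147]
tcp_rot: [-0.001, 0.721, 0.692, 0.0]
wrist_force: [0.3, 6.5, -1.2]
grip_width: 0.129
grasp_force: 59.7
```

>>> jog_arm:
  increments:
    - [[0,0,-0.7,0,0,0],[0,0,0,0,0,0],[0,0,0,0,0,0]]

```text
t: 17.68
ee_pos: [0.494, -0.1356, 0.1464]
tcp_rot: [-0.0, 0.721, 0.692, 0.0]
wrist_force: [-0.3, 6.3, -0.2]
grip_width: 0.131
grasp_force: 59.9
```

>>> jog_arm:
  increments:
    - [[0,0,-0.7,0,0,0],[0,0,-0.7,0,0,0],[0,0,0,0,0,0]]

```text
t: 17.93
ee_pos: [0.4941, -0.1356, 0.1461]
tcp_rot: [-0.0, 0.721, 0.692, 0.001]
wrist_force: [-1.9, 6.5, 6.9]
grip_width: 0.131
grasp_force: 60.7
```

>>> jog_arm:
  increments:
    - [[0,0,-0.7,0,0,0],[0,0,-0.7,0,0,0],[0,0,0,0,0,0]]

```text
t: 18.18
ee_pos: [0.4942, -0.1356, 0.146]
tcp_rot: [0.0, 0.721, 0.692, 0.001]
wrist_force: [-4.0, 7.6, 14.0]
grip_width: 0.131
grasp_force: 61.9
```

A stiff stop at z 0.1460, 17.6 mm below entry, matches the expected home. I press slightly more, then unload and try a light upward pull to test the lock.

>>> jog_arm:
  increments:
    - [[0,0,-0.7,0,0,0],[0,0,-0.5,0,0,0],[0,0,0,0,0,0]]

```text
t: 18.43
ee_pos: [0.4942, -0.1356, 0.1459]
tcp_rot: [0.001, 0.721, 0.692, 0.001]
wrist_force: [-5.3, 9.0, 20.7]
grip_width: 0.135
grasp_force: 62.9
```

>>> jog_arm:
  increments:
    - [[0,0.7,1.5,0,0,0],[0,0,1.5,0,0,0],[0,0,0.8,0,0,0],[0,0,0,0,0,0]]

```text
t: 18.77
ee_pos: [0.4941, -0.1356, 0.1462]
tcp_rot: [0.0, 0.721, 0.692, 0.0]
wrist_force: [-0.5, 4.1, 3.2]
grip_width: 0.13
grasp_force: 60.3
```

>>> jog_arm:
  increments:
    - [[0,0,0.7,0,0,0],[0,0,0.7,0,0,0],[0,0,0,0,0,0]]

```text
t: 19.02
ee_pos: [0.494, -0.1356, 0.1468]
tcp_rot: [-0.0, 0.721, 0.692, -0.0]
wrist_force: [0.0, 3.8, -2.5]
grip_width: 0.131
grasp_force: 59.1
```

>>> jog_arm:
  increments:
    - [[0,0,0.7,0,0,0],[0,0,0.7,0,0,0],[0,0,0,0,0,0]]

```text
t: 19.27
ee_pos: [0.4939, -0.1356, 0.148]
tcp_rot: [-0.0, 0.721, 0.692, -0.0]
wrist_force: [1.4, 3.0, -9.2]
grip_width: 0.133
grasp_force: 58.9
```

>>> jog_arm:
  increments:
    - [[0,0,0.7,0,0,0],[0,0,0.5,0,0,0],[0,0,0,0,0,0]]

```text
t: 19.52
ee_pos: [0.4937, -0.1356, 0.1483]
tcp_rot: [-0.001, 0.721, 0.693, -0.0]
wrist_force: [5.0, 0.1, -21.3]
grip_width: 0.13
grasp_force: 58.3
```

The bracket is locked: 19 N upward only takes up the ~2 mm of catch play. I press it home again, unload and release.

>>> jog_arm:
  increments:
    - [[0,0,-2,0,0,0],[0,0,-2,0,0,0],[0,0,-1.2,0,0,0],[0,0,-0.7,0,0,0],[0,0,-0.7,0,0,0],[0,0,0,0,0,0]]

```text
t: 20.02
ee_pos: [0.4946, -0.1356, 0.1461]
tcp_rot: [0.001, 0.721, 0.692, 0.001]
wrist_force: [-2.9, 4.4, 7.5]
grip_width: 0.132
grasp_force: 62.9
```

>>> jog_arm:
  increments:
    - [[0,0.3,1,0,0,0],[0,0,1,0,0,0],[0,0,0,0,0,0],[0,0,0,0,0,0]]

```text
t: 20.35
ee_pos: [0.4947, -0.1356, 0.1462]
tcp_rot: [0.001, 0.721, 0.692, 0.0]
wrist_force: [-1.3, 2.6, 3.4]
grip_width: 0.132
grasp_force: 62.3
```

>>> jog_arm:
  increments:
    - [[0,0,0,0,0,0],[0,0,0,0,0,0],[0,0,0,0,0,0],[0,0,0,0,0,0],[0,0,0,0,0,0],[0,0,0,0,0,0],[0,0,0,0,0,0],[0,0,0,0,0,0]]
  gripper: 110

```text
t: 21.02
ee_pos: [0.4941, -0.1354, 0.1454]
tcp_rot: [0.0, 0.721, 0.692, -0.0]
wrist_force: [0.1, -0.6, -0.5]
grip_width: 0.569
grasp_force: 0.0
```

>>> jog_arm:
  increments:
    - [[0,0,5,0,0,0],[0,0,15,0,0,0],[0,0,25,0,0,0],[0,0,25,0,0,0],[0,0,25,0,0,0],[0,15,25,0,0,0],[0,30,5,0,0,0],[0,35,0,0,0,0],[0,35,0,0,0,0],[0,35,0,0,0,0]]

```text
t: 21.85
ee_pos: [0.494, 0.0159, 0.2713]
tcp_rot: [0.001, 0.722, 0.692, 0.0]
wrist_force: [0.2, -0.1, 0.5]
grip_width: 0.57
grasp_force: 0.0
```

>>> jog_arm:
  increments:
    - [[0,35,0,0,0,0],[0,35,0,0,0,0],[0,35,0,0,0,0],[0,30,0,0,0,0],[0,10,0,0,0,0],[0,0,0,0,0,0],[0,0,0,0,0,0]]

```text
t: 22.43
ee_pos: [0.4941, 0.1593, 0.2705]
tcp_rot: [0.001, 0.721, 0.693, -0.0]
wrist_force: [-0.2, -1.4, 0.2]
grip_width: 0.569
grasp_force: 0.0
```

```bash
python3 - <<'E'
from h import *
from scipy.optimize import minimize
import pickle
p=cam("scene");q=cam("top");s=ctrl.observe();print(s["ee_pos"],s["wrist_force"])
pickle.dump((p,q),open("fin.pkl","wb"))
C=np.array([.4940,-.1356+.0105,.1460-.0146])
for nm,c in(("scene",p),("top",q)):
    g=proj(c,C);M=None
    for d in ctrl.silhouettes(c,"bracket_centre"):
        b=d["bbox"]
        if b[0]-5<g[0]<b[2]+5 and b[1]-5<g[1]<b[3]+5: M=d["region"].astype(float);print(nm,b,d["p"]);break
    if M is None: print(nm,"none");continue
    def f(v): return np.abs(mask(c,BR,np.array([v[0],v[1],v[2]]),v[3])-M).sum()/M.sum()
    x0=np.r_[C,-1.612];sim=np.vstack([x0]+[x0+np.eye(4)[i]*[.006,.006,.006,.06][i] for i in range(4)])
    print(f(x0));r=minimize(f,x0,method="Nelder-Mead",options=dict(initial_simplex=sim,maxiter=150));print(r.x.round(4),r.fun)
def green(c):
    h=cv2.cvtColor(c["pixels"],cv2.COLOR_RGB2HSV).astype(int);m=(h[...,0]>50)&(h[...,0]<75)&(h[...,1]>150)
    y,x=np.nonzero(m[195:225,305:335]);return x.mean()+305,y.mean()+195,len(x)
p0,q0=pickle.load(open("pq.pkl","rb"));print("green before/after",green(q0),green(q))
E
```

```text
[0.49419418 0.15828177 0.27048573] [ 0.50694005 -0.19901876 -0.24185209]
scene [225.3, 157.9, 270.0, 200.5] 0.97
0.1172031076581576
[ 0.4951 -0.1222  0.1301 -1.6153] 0.06598018662391582
top [256.9, 199.5, 314.4, 223.4] 0.98
0.10889859424048041
[ 0.4934 -0.1243  0.1323 -1.585 ] 0.07403211864792321
green before/after (np.float64(nan), np.float64(nan), 0) (np.float64(nan), np.float64(nan), 0)<stdin>:18: RuntimeWarning: Mean of empty slice.
  ret = ret.dtype.type(ret / rcount)
```

The cameras agree that the bracket sits flat at the home pose (z ≈ 0.131, yaw ≈ −1.61), clear of the robot, so I hand it in.

```bash
python3 -c "
from rig import ctrl
print(ctrl.finish_job())"
```

```text
the job is handed in; nothing more can be done
None
```

The yellow bracket is hooked into both slots, pressed down to its hard stop with about 21 N, and released. A 19 N upward pull showed the catch had locked it; my colour check of the green tell-tale found nothing, so that is unconfirmed. The job is handed in, and no result was reported back.

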